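Check a freezer box in at the lab bench

ROBOT

A 6-joint arm with a two-finger parallel gripper is mounted at the origin on the work surface. World frame = base frame: x ahead of the robot, y to its left, z up, the work surface at z = 0. Lengths are in m, angles in rad, forces in N, time in s.
With the tool pointing down it reaches from about 0.3 to 0.875 m from the base axis. Payload 6.4 kg.
Tool frame: the origin (TCP) lies midway between the tips of the shut fingers; the grasp point (between the pads) lies 19 mm behind it; z points along the fingers, y is the line along which they close (so a half turn about z gives the same grasp; the last joint's range is limited). The gripper opens to 85 mm and grips with 20 to 120 N. Pads are 22 mm wide; open, the fingers measure 114 mm over their backs; the gripper's body (76 mm by 85 mm) begins 54 mm behind the grasp point. The pads swing forward as they close: fully open they stand 13 mm farther back than shut.
Start: joints at [0.993, 0.181, 1.607, -0, 1.354, -0.206], TCP at [0.209, 0.536, 0.193] pointing down, gripper open.
Joint ranges: [-2.99, 2.99], [-0.89, 2.07], [0.3, 2.58], [-1.14, 4.28], [0, 2.63], [-3.12, 3.12]. Speed limits (rad/s): [2.57, 2.57, 3.01, 3.14, 3.14, 3.14].

INTERFACE

Orientations are given as a unit quaternion [w, x, y, z].
In Python, from bench import * gives the robot as it stands.
- The arm moves only by the tool play_rows, never from a script. Its argument "plan" is a list of rows, each a list of 3 entries, a list of its own where there are three numbers: the finger opening in mm, from 0 to 85.4, then the shift along the tool's x, y, z normalised to -1 to 1, where 1 is 40 cm, then the turn about the tool's z normalised to -1 to 1, where 1 is pi rad. A call has 1 to 10 rows; each row is the pose to reach, as a shift and turn from the pose commanded when the call began, along the tool's axes at that moment, turning the shorter way round; what a row does not reach only later rows make up. A row lasts 1/10 s, in which the tool goes at most 50 mm and 8.59 degrees, less where a joint would pass 70% of its speed; a pose out of reach is approached as far as the arm can. A call with a number of a shift or a turn outside -1 to 1 is refused whole. A call with a gripper value outside its range is refused whole. The fingers move at their own pace and stop on an object; the grip force is fixed at half the most. Time passes only in rows, so rows that repeat a pose let the fingers close. It gives the time, the measured TCP pose, the force, the opening and the grip force at its end, in the units of the state.
- get_obs(): the state, without advancing time (a new reading comes with each control period).
- camera(name): name is "side" or "top"; returns a dict with "image" (420x560x3 uint8, red, green, blue), "range_z" (420x560 float32, m along the optical axis (not along the pixel's ray), 0 where there is no reading), "intrinsics" (3x3 intrinsics, pixels), "k1" (the pictures are not rectified: a ray, as slopes to the right and down, at radius r is drawn at 1 + k1 r^2 times it, then the intrinsics apply), "rvec" (rotation vector, rad) and "tvec" (3), from world to camera coordinates, as OpenCV has them. Camera axes: x right, y down, z forward; pixel columns grow to the right and rows downward; lengths in m; the calibration is good to about 2 mm. A picture is of the moment at which its call begins.
- hand_in(): hands the job in; it is judged then, once.
Trained networks look in a picture, given as the dict that the camera call returned (one of the last four; its "shot" number tells which), for a name from the list of things; names that differ only in an ending like _2 or _b are one class to them, and where a whole thing is asked for, a point or a joint stands for the part that bears it (a point fixed in the world has none). Each returns a list of dicts, best first, with "conf" (0 to 1); they miss things now and then, are a little off and sometimes report something else, mostly with a low value. They report only what shows in the picture. A call takes as long as a camera call. They do not tell look-alikes from the thing itself.
- search_frame(picture, label): "rect" ([centre column, centre row, width, height] in pixels, round what is visible of it).
- masks_of(picture, label): "mask" (420x560 bool, what is visible of it) and "rect" ([centre column, centre row, width, height] in pixels, round what is visible of it).
The state is a dict: "time_s": time; "q": joint angles; "dq": joint speeds; "joint_efforts": joint torques, N m; "eef_pos": TCP position; "eef_rot": TCP orientation; "wrist_force": force on the tool from outside, world axes, zero at the start; "torque": the same for the moment, N m; "opening": opening from 0.0 (shut) to 1.0 (fully open); "grasp_force": force on a finger pad.
Only numpy, scipy, OpenCV 4.12 (cv2) and the standard library are available. Lean on these libraries where they do the work, as an engineer would, in place of code of your own. Each camera call takes 0.05 s, during which the arm holds its last target. There are 200 camera calls.

TASK

Slide the square freezer box along the bench, without lifting or tipping it, until it sits squarely in the aluminium corner stop with two of its sides flush against the two bars. Then pick up the handheld label reader, hold it upright and still for two seconds with its window centred over the barcode label on the box's lid, about 4 cm above it and without touching the box, and stand the reader back upright on the middle of its flat pad. Leave the box flush in the stop, and do not shift the bottle, the tube rack or the tip box.

Things in the scene. Friction and masses are not known exactly. Their poses are not given: they have to be found in the camera images.
- stop: Aluminium corner stop, fixed: two bars, 12 mm wide, 25 mm high, at a right angle. Origin: inside corner, at bench level. Far bar: inner face at x = 0 (faces -x), from the corner to y = -200 mm. Side bar: inner face at y = 0 (faces -y), from the corner to x = -140 mm. The box belongs at x < 0, y < 0: home, its origin is at x = y = -66.5 mm in this frame. Yaw within 0.15 rad.
- box: Closed freezer box, white with a grey lid, 133 x 133 mm, 52 mm high, about 0.35 kg (varies), loose; slides with a few newtons, too wide to grip. Origin: centre of its underside; x and y parallel to its sides, z up. It starts on the -y side of its home and nearer the robot, turned by up to 0.35 rad from the stop.
- label (a point): Centre of the white paper barcode label (44 x 24 mm, long along the box's x) on top of the box's lid, at x = -30, y = +35, z = 52 mm in the box's frame: the corner quarter towards the robot and towards the side bar.
- reader: Label reader, 0.18 kg, stands upright on its window end on the pad: grey hood 60 (x) x 48 (y) x 36 mm high below; above it a round white handle, 34 mm in diameter, conical at its foot up to 50 mm, plain to the top at 130 mm. Grip the handle from above at 80 to 115 mm. Origin: centre of the underside = its window; z up along the handle; it looks along -z.
- pad: The reader's white pad, 100 x 100 mm, 6 mm thick, fixed to the bench. Origin: centre of its underside, at bench level. The reader stands on its top, 6 mm above the bench.
- bottle: Bystander: closed glass bottle with blue cap, 64 mm in diameter, 130 mm high. Origin: centre of its underside.
- rack: Bystander: red rack with ten capped tubes, 130 (its x) x 65 mm, 94 mm high in all. Origin: centre of its underside.
- tipbox: Bystander: white pipette-tip box with a green lid, 122 (its x) x 87 mm, 66 mm high. Origin: centre of its underside.
Mind the look-alikes: they are no part of the job. What is shaped like the box but black, purple or yellow is not meant.

How it is judged:
By the outcome, as a careful person would: the job done as asked, in the order asked, and still so for the second after the job is handed in, with the robot touching nothing.
It also fails if it takes over 72 s, if anything falls off the work surface, if the arm or the gripper's body presses on something with over 40 N, if the wrist force passes 120 N, or if a joint passes its speed limit or range.

## Working session

There is one attempt and no reset: what is moved stays moved. The work goes in short steps, Python scripts to look and compute and a tool call to move; the robot and the scene stay as the last step left them, time stands still between calls to the robot, and variables do not carry over. Pictures are saved under pics/ and viewed, at most 10 in all, crops included, and the job is handed in when it is done.

Besides the shell and the picture viewer there is one more tool, called after ">>>" as name(argument=value, ...) on one line, values as JSON. play_rows: Moves the arm, as the interface text tells. Its arguments: {"type":"object","properties":{"plan":{"type":"array","items":{"type":"array"}}},"required":["plan"]}

```bash
mkdir -p pics
cat > h.py <<'E'
from bench import *
import numpy as np, cv2
def cam(n):
    c=camera(n); R=cv2.Rodrigues(np.array(c["rvec"],float))[0]; c["R"]=R; c["t"]=np.array(c["tvec"],float).ravel(); return c
def cloud(c):
    K=np.array(c["intrinsics"]); h,w=c["range_z"].shape
    v,u=np.mgrid[:h,:w]; d=np.array([c["k1"],0,0,0,0],float)
    p=cv2.undistortPoints(np.stack([u,v],-1).reshape(-1,1,2).astype(np.float64),K,d).reshape(h,w,2)
    z=c["range_z"]; P=np.dstack([p[...,0]*z,p[...,1]*z,z])
    W=(P-c["t"])@c["R"]; W[z==0]=np.nan; return W
def save(c,n): cv2.imwrite("pics/"+n+".png",c["image"][...,::-1])
E
python3 - <<'E'
from h import *
o=get_obs();print({k:np.round(v,3) for k,v in o.items()})
ims=[]
for n in ["top","side"]:
    c=cam(n);ims.append(c["image"]);W=cloud(c);save(c,n+"0")
    print(n,"campos",-c["R"].T@c["t"])
    for l in ["stop","box","label","reader","pad","bottle","rack","tipbox"]:
        for m in masks_of(c,l)[:3]:
            P=W[m["mask"]];P=P[~np.isnan(P[:,0])]
            if len(P)==0: continue
            zt=np.percentile(P[:,2],95);T=P[P[:,2]>zt-.008]
            r=cv2.minAreaRect((T[:,:2]*1000).astype(np.float32))
            print(l,round(m["conf"],2),np.round(m["rect"]),len(P),"zt",round(zt,4),"rect",np.round(r[0],1),np.round(r[1],1),round(r[2],1),c["image"][m["mask"]].mean(0).round())
E
```

```text
{'time_s': np.float64(0.0), 'q': array([ 0.993,  0.182,  1.608, -0.   ,  1.354, -0.206]), 'dq': array([ 0.   , -0.001,  0.001, -0.001, -0.001,  0.001]), 'joint_efforts': array([-0.0000e+00, -4.4488e+01, -3.5133e+01, -0.0000e+00,  9.0000e-03,
       -0.0000e+00]), 'eef_pos': array([0.209, 0.535, 0.192]), 'eef_rot': array([-0.   ,  0.185,  0.983, -0.001]), 'wrist_force': array([-0.619, -0.167,  0.288]), 'torque': array([0.024, 0.006, 0.008]), 'grasp_force': np.float64(0.0), 'opening': np.float64(1.0)}
top campos [ 0.34030697 -0.06629384  1.62044163]
stop 0.62 [280. 194.  64.  59.] 380 zt 0.0313 rect [688.1  -3.2] [118.6 244.9] 41.9 [231. 230. 228.]
box 0.86 [371. 268.  52.  50.] 2005 zt 0.0582 rect [ 415.4 -314.2] [133.8 131.3] 3.9 [183.  98. 220.]
box 0.84 [339. 203.  44.  46.] 1991 zt 0.0582 rect [ 607.  -213.9] [132.9 133.3] 2.1 [169. 164. 167.]
box 0.56 [266. 288.  58.  59.] 2048 zt 0.0577 rect [352.    0.5] [132.9 133.6] 33.8 [65. 64. 65.]
label 0.84 [269. 288.  61.  60.] 2040 zt 0.0577 rect [3.522e+02 2.000e-01] [132.9 132.9] 33.8 [65. 64. 66.]
label 0.79 [339. 204.  46.  46.] 19
[... 1249 characters left out ...]
88. 261.  63.  54.] 2337 zt 0.0545 rect [ 791.2 -335.9] [139.4 138.6] 4.4 [220. 209.  94.]
label 0.73 [202. 232.  63.  55.] 2009 zt 0.0541 rect [351.5  -1.9] [135.3 139.3] 32.6 [49. 48. 51.]
reader 0.97 [214. 153.  14.  36.] 488 zt 0.1337 rect [508.7 328.1] [37.  31.6] 69.2 [144. 143. 143.]
reader 0.49 [265. 148.  18.  39.] 559 zt 0.1252 rect [692.1 297.1] [38.8 24.5] 64.2 [151. 160. 167.]
bottle 0.63 [267. 145.  21.  42.] 543 zt 0.1247 rect [690.6 297.9] [38.8 21.1] 64.4 [154. 162. 169.]
rack 0.64 [337. 189.  45.  35.] 1165 zt 0.0913 rect [799.6 -11.4] [ 45.4 106.9] 80.2 [161.  81.  93.]
tipbox 0.82 [347. 323.  56.  53.] 2074 zt 0.0676 rect [ 565.1 -480. ] [122.1  90.1] 4.5 [140. 206. 192.]
```

View pics/top0.png

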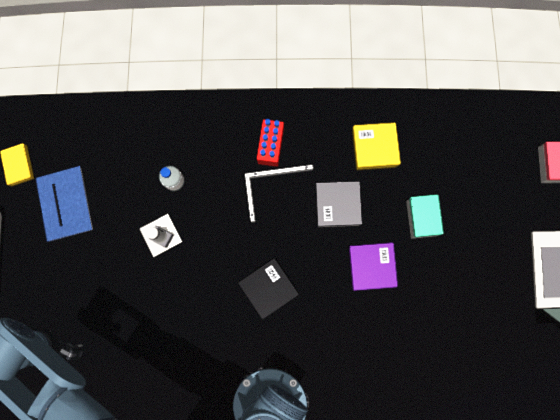

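View pics/side0.png

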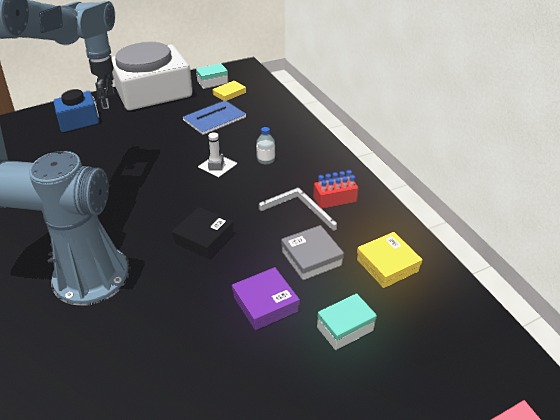

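Top view: grey box at (339,204) with its label at (328,213), the stop's corner at (248,176), the reader on its pad at (161,235), bottle at (171,178), rack at (270,142). The side view shows the grey box at (312,252), the reader at (214,153) and the stop's corner near (298,190). The black, purple and yellow boxes are look-alikes.

```bash
cat >> h.py <<'E'
def yawfit(P): # square/rect top
    r=cv2.minAreaRect((P[:,:2]*1000).astype(np.float32)); return r
def stopfit(W,mask,z0):
    from scipy.optimize import least_squares
    P=W[mask&(W[...,2]>z0+.017)&(W[...,2]<z0+.036)][:,:2]
    def res(p):
        c,s=np.cos(p[2]),np.sin(p[2]); L=(P-p[:2])@np.array([[c,-s],[s,c]])
        def d(L,x0,x1,y0,y1):
            # distance to bar centre segment
            mx,my=(x0+x1)/2,(y0+y1)/2
            dx=np.abs(L[:,0]-mx)-(x1-x0)/2+.006; dy=np.abs(L[:,1]-my)-(y1-y0)/2+.006
            return np.hypot(np.maximum(dx,0),np.maximum(dy,0))
        return np.minimum(d(L,0,.012,-.2,.012),d(L,-.14,.012,0,.012))
    r=least_squares(res,[.682,.035,.13],loss="soft_l1",f_scale=.005); return r.x,len(P),np.sqrt((r.fun**2).mean())
def boxpose(c,W,z0):
    # grey box lid near known region
    best=None
    for m in masks_of(c,"box"):
        P=W[m["mask"]];P=P[~np.isnan(P[:,0])]; col=c["image"][m["mask"]].mean(0)
        if np.ptp(col)<25 and col.mean()>110 and len(P)>500:
            T=P[np.abs(P[:,2]-z0-.052)<.006]; r=yawfit(T); a=r[2]
            while a>45:a-=90
            while a<-45:a+=90
            return np.array(r[0]),np.deg2rad(a),r[1],np.median(T[:,2])
E
python3 - <<'E'
from h import *
for n in ["top","side"]:
    c=cam(n);W=cloud(c)
    B=W[(np.abs(W[...,0]-.45)<.05)&(np.abs(W[...,1]+.12)<.04)];z0=np.nanmedian(B[:,2]);print(n,"bench z",z0,"sd",np.nanstd(B[:,2]))
    roi=(W[...,0]>.5)&(W[...,0]<.76)&(W[...,1]>-.17)&(W[...,1]<.12)&(np.linalg.norm(W[...,:2]-[.607,-.214],axis=-1)>.1)
    print("stop",stopfit(W,roi,z0))
    print("box",boxpose(c,W,z0))
    R=(np.abs(W[...,0]-.515)<.09)&(np.abs(W[...,1]-.333)<.09); dz=W[...,2]-z0
    for nm,a,b in [("handle",.055,.14),("handtop",.124,.14),("hood",.028,.042),("pad",.003,.012)]:
        P=W[R&(dz>a)&(dz<b)]; r=yawfit(P); print(nm,len(P),P.mean(0).round(4),np.round(r[0],1),np.round(r[1],1),round(r[2],1),"zmax",dz[R&(dz<b)&(dz>a)].max())
    for nm,p in [("label",(328,213) if n=="top" else (297,242))]: print(nm,W[p[1],p[0]])
E
```

```text
top bench z 0.00022728507475112755 sd 0.0037934778513337296
stop (array([0.69872911, 0.06028104, 0.11890249]), 496, np.float64(0.008505437915495098))
box (array([ 607.56762695, -214.12767029]), np.float64(0.028515843145104677), (134.0204620361328, 133.28692626953125), np.float64(0.052316365917277126))
handle 189 [0.5089 0.3256 0.1146] [511.7 328.4] [34.5 35.2] 22.6 zmax 0.13991645142664683
handtop 109 [0.5106 0.3298 0.1349] [510.9 329.6] [30.9 32. ] 83.9 zmax 0.13991645142664683
hood 80 [0.5045 0.3188 0.0378] [510.5 330.4] [61.8 47.7] 63.7 zmax 0.04176050518514998
pad 863 [0.5161 0.3322 0.0062] [515.7 333.1] [179.1 176.5] 90.0 zmax 0.011944031479299297
label [ 0.57635416 -0.18162145  0.05617384]
side bench z -0.001046814192481298 sd 0.0026101219792360308
stop (array([0.70103612, 0.05635456, 0.11268864]), 438, np.float64(0.012417995562977657))
box (array([ 607.65338135, -215.64953613]), np.float64(0.03507007816368224), (136.19070434570312, 136.91220092773438), np.float64(0.05025049092630042))
handle 234 [0.5087 0.3222 0.101 ] [510.  328.5] [37.9 37.6] 50.5 zmax 0.1393213722661852
handtop 67 [0.5093 0.3264 0.1322] [509.4 328.4] [37.6 31.2] 87.8 zmax 0.1393213722661852
hood 78 [0.5084 0.3119 0.0349] [509.1 324.9] [63.3 47.6] 61.0 zmax 0.041916132989895556
pad 291 [0.5095 0.3228 0.0048] [513.8 332.5] [179.2 176.8] 89.3 zmax 0.01141594600948838
label [ 0.57452881 -0.18530561  0.05274347]
```

```bash
cat >> h.py <<'E'
def plane(c,uv,z):
    K=np.array(c["intrinsics"]); d=np.array([c["k1"],0,0,0,0],float)
    p=cv2.undistortPoints(np.asarray(uv,float).reshape(-1,1,2),K,d).reshape(-1,2)
    r=np.c_[p,np.ones(len(p))]@c["R"]; o=-c["R"].T@c["t"]
    return o+r*((z-o[2])/r[:,2])[:,None]
def proj(c,X): return cv2.projectPoints(np.asarray(X,float),np.array(c["rvec"],float),c["t"],np.array(c["intrinsics"]),np.array([c["k1"],0,0,0,0],float))[0].reshape(-1,2)
def rectify(c,x0,x1,y0,y1,z,s=.001):
    # metric picture of the plane z: row -> x descending, col -> y descending
    xs=np.arange(x1,x0,-s); ys=np.arange(y1,y0,-s); X,Y=np.meshgrid(xs,ys,indexing="ij")
    p=proj(c,np.c_[X.ravel(),Y.ravel(),np.full(X.size,z)]).astype(np.float32).reshape(X.shape+(2,))
    return cv2.remap(c["image"],p[...,0],p[...,1],cv2.INTER_CUBIC),xs,ys
E
python3 - <<'E'
from h import *
out=[]
for n in ["top","side"]:
    c=cam(n)
    a,_,_=rectify(c,.5,.78,-.2,.12,.025); b,_,_=rectify(c,.42,.6,.25,.43,.006)
    # far: 320 wide x280 ; pad 180x180
    a=cv2.resize(a,None,fx=1.2,fy=1.2); b=cv2.resize(b,None,fx=1.867,fy=1.867)[:336]
    out.append(np.hstack([a,b])[:300] if False else np.hstack([a,np.pad(b,((0,0),(0,0),(0,0)))]))
im=np.vstack(out);print(im.shape)
im=cv2.resize(im,None,fx=.89,fy=.89)
cv2.imwrite("pics/rect.png",im[...,::-1])
E
```

```text
(672, 720, 3)
```

View pics/rect.png

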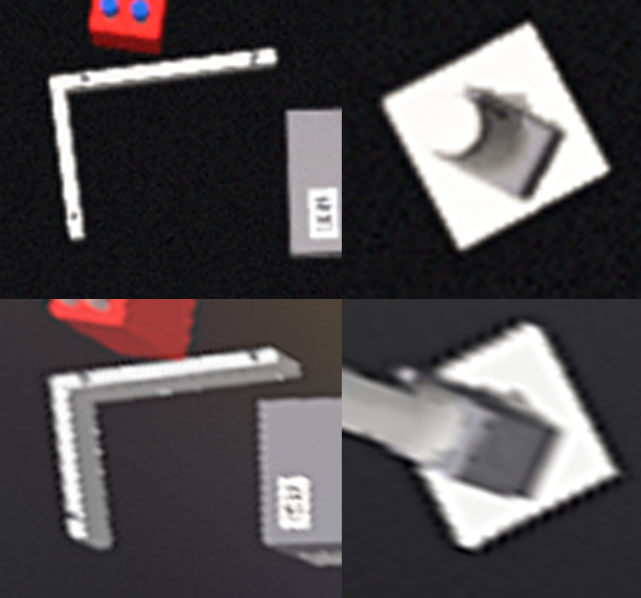

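The rectified metric views show the L of the stop (corner at about (55,80) in the top one) and the pad with the reader somewhat off its middle. I now fit both.

```bash
cat >> h.py <<'E'
def fitL(c,th,x0=(.69,.05,.13)):
    from scipy.optimize import minimize
    a,xs,ys=rectify(c,.5,.78,-.14,.12,.025); g=a.astype(float).min(-1); M=cv2.GaussianBlur((np.clip((g-th)/40+.5,0,1)),(0,0),1.5)
    X,Y=np.meshgrid(xs,ys,indexing="ij")
    sg=lambda d:1/(1+np.exp(-d/.0015))
    def f(p):
        co,s=np.cos(p[2]),np.sin(p[2]);u=(X-p[0])*co+(Y-p[1])*s;v=-(X-p[0])*s+(Y-p[1])*co
        b=lambda t,l,h:sg(t-l)*sg(h-t)
        T=np.maximum(b(u,0,.012)*b(v,-.2,.012),b(u,-.14,.012)*b(v,0,.012))
        return ((T-M)**2).sum()
    r=minimize(f,x0,method="Nelder-Mead",options=dict(initial_simplex=np.array(x0)+np.array([[0,0,0],[.01,0,0],[0,.01,0],[0,0,.05]])))
    return r.x,r.fun
E
python3 - <<'E'
from h import *
for n,th,pt in [("top",200,190),("side",190,170)]:
    c=cam(n); print(n,"stop",fitL(c,th))
    b,xs,ys=rectify(c,.42,.6,.25,.43,.006); m=b.min(-1)>130
    if n=="side": m[:, :0]=0
    i,j=np.nonzero(m); P=np.c_[xs[i],ys[j]]
    if n=="top": print("pad",yawfit(P))
    W=cloud(c); print("box",boxpose(c,W,0))
    # label
    a,xs,ys=rectify(c,.52,.66,-.29,-.14,.052); i,j=np.nonzero(a.min(-1)>205); print("label",yawfit(np.c_[xs[i],ys[j]]),len(i))
E
```

```text
top stop (array([0.69740423, 0.06032417, 0.12669471]), np.float64(193.52471659249983))
pad ((518.6898193359375, 337.889404296875), (102.7436752319336, 102.7436752319336), 27.758541107177734)
box (array([ 607.37390137, -214.53460693]), np.float64(0.032259151164401034), (133.942138671875, 133.99057006835938), np.float64(0.05215133565379318))
label ((576.5169677734375, -180.3046112060547), (46.3729362487793, 27.735010147094727), 3.1798300743103027) 1014
side stop (array([0.69634984, 0.05837558, 0.12616733]), np.float64(181.40404796585386))
box (array([ 606.39672852, -215.66726685]), np.float64(0.012095382752542957), (134.50698852539062, 135.52066040039062), np.float64(0.05034672417556971))
label ((576.5, -180.0), (28.0, 47.0), 90.0) 1098
```

```bash
cat > mv.py <<'E'
# python3 mv.py '[sx,sy,sz,t] last played row or null' x,y,z,psi ...   keeps the commanded pose in cmd.json
import sys,json,os,numpy as np
f="cmd.json"; p=json.load(open(f)) if os.path.exists(f) else [.209,.536,.193,2.7696]
def ax(a): return np.array([[np.cos(a),np.sin(a),0],[np.sin(a),-np.cos(a),0],[0,0,-1]])  # columns: tool x,y,z
r=json.loads(sys.argv[1])
if r: p=list(np.array(p[:3])+ax(p[3])@(.4*np.array(r[:3])))+[p[3]-r[3]*np.pi]; json.dump(p,open(f,"w"))
print("cmd",np.round(p,4))
for s in sys.argv[2:]:
    t=np.array([float(v) for v in s.split(",")]); d=ax(p[3]).T@(t[:3]-p[:3])
    a=(p[3]-t[3]+np.pi)%(2*np.pi)-np.pi
    print(s,"->",np.round(d/.4,4),"turn",round(a/np.pi,4),"dist",round(np.linalg.norm(t[:3]-p[:3]),3))
E
python3 mv.py null .42,.15,.193,2.3 .42,.15,.193,1.6973
```

```text
cmd [0.209  0.536  0.193  2.7696]
.42,.15,.193,2.3 -> [-0.8422 -0.7073  0.    ] turn 0.1495 dist 0.44
.42,.15,.193,1.6973 -> [-0.8422 -0.7073  0.    ] turn 0.3413 dist 0.44
```

>>> play_rows(plan=[[85, [-0.84, -0.71, 0], 0.341], [85, [-0.84, -0.71, 0], 0.341], [85, [-0.84, -0.71, 0], 0.341], [85, [-0.84, -0.71, 0], 0.341], [85, [-0.84, -0.71, 0], 0.341], [85, [-0.84, -0.71, 0], 0.341], [85, [-0.84, -0.71, 0], 0.341], [85, [-0.84, -0.71, 0], 0.341], [85, [-0.84, -0.71, 0], 0.341], [85, [-0.84, -0.71, 0], 0.341]])

```text
time_s: 2.4
eef_pos: [0.421, 0.1452, 0.1933]
eef_rot: [0.001, 0.663, 0.749, 0.0]
wrist_force: [0.4, -0.1, -0.2]
opening: 0.997
grasp_force: 0.0
```

```bash
python3 mv.py '[-0.84,-0.71,0,0.341]' .52,-.2,.193,1.6973 .62,-.32,.13,1.6973; python3 -c "
from bench import *;o=get_obs();print(o['eef_pos'],o['eef_rot'],o['q'])"
```

```text
cmd [0.4188 0.1493 0.193  1.6983]
.52,-.2,.193,1.6973 -> [-0.8983  0.1399  0.    ] turn 0.0003 dist 0.364
.62,-.32,.13,1.6973 -> [-1.2277  0.3497  0.1575] turn 0.0003 dist 0.514
[0.42100785 0.14515423 0.19327633] [1.00038783e-03 6.62815575e-01 7.48782018e-01 4.74376063e-05] [ 6.54316245e-02 -1.22502478e-01  1.91748513e+00 -1.38972156e-03
  1.34513459e+00 -5.59083912e-02]
```

>>> play_rows(plan=[[85, [-0.9, 0.14, 0], 0], [85, [-0.9, 0.14, 0], 0], [85, [-0.9, 0.14, 0], 0], [85, [-0.9, 0.14, 0], 0], [85, [-0.9, 0.14, 0], 0], [85, [-0.9, 0.14, 0], 0], [85, [-0.9, 0.14, 0], 0], [85, [-0.9, 0.14, 0], 0]])

```text
time_s: 3.2
eef_pos: [0.521, -0.2045, 0.1928]
eef_rot: [0.001, 0.662, 0.75, -0.0]
wrist_force: [0.2, 0.7, 0.2]
opening: 0.993
grasp_force: 0.0
```

```bash
python3 mv.py '[-0.9,0.14,0,0]' .621,-.325,.12,1.6973 .621,-.325,.006,1.6973; python3 -c "
from bench import *;o=get_obs();print(o['eef_pos'],o['eef_rot'],o['q'])"
```

```text
cmd [ 0.5201 -0.2007  0.193   1.6983]
.621,-.325,.12,1.6973 -> [-0.3404  0.2106  0.1825] turn 0.0003 dist 0.176
.621,-.325,.006,1.6973 -> [-0.3404  0.2106  0.4675] turn 0.0003 dist 0.246
[ 0.5210455  -0.20450666  0.19283225] [ 6.28915084e-04  6.61689619e-01  7.49777559e-01 -2.53266706e-04] [-5.85617240e-01  1.46192690e-01  1.64682905e+00 -6.91283193e-04
  1.34739440e+00 -7.10120366e-01]
```

>>> play_rows(plan=[[85, [-0.34, 0.21, 0.18], 0], [85, [-0.34, 0.21, 0.18], 0], [85, [-0.34, 0.21, 0.18], 0], [85, [-0.34, 0.21, 0.18], 0], [85, [-0.34, 0.21, 0.467], 0], [85, [-0.34, 0.21, 0.467], 0], [85, [-0.34, 0.21, 0.467], 0], [85, [-0.34, 0.21, 0.467], 0]])

```text
time_s: 4.0
eef_pos: [0.6189, -0.322, 0.0028]
eef_rot: [-0.004, 0.66, 0.751, -0.0]
wrist_force: [-0.1, 0.6, 0.3]
opening: 0.999
grasp_force: 0.0
```

```bash
python3 - <<'E'
from h import *
c=cam("side");save(c,"s1");o=get_obs();print(o['eef_pos'],o['eef_rot'],o['wrist_force'])
x=c["image"][180:360,180:420];cv2.imwrite("pics/s1c.png",cv2.resize(x,None,fx=3,fy=3,interpolation=2)[...,::-1])
E
python3 mv.py '[-0.34,0.21,0.467,0]'
```

```text
[ 0.62090906 -0.32384263  0.00611868] [-7.38287790e-04  6.60194471e-01  7.51094345e-01  2.65078888e-05] [0.37107448 0.04979421 0.93112315]
cmd [ 0.6207 -0.3249  0.0062  1.6983]
```

View pics/s1c.png

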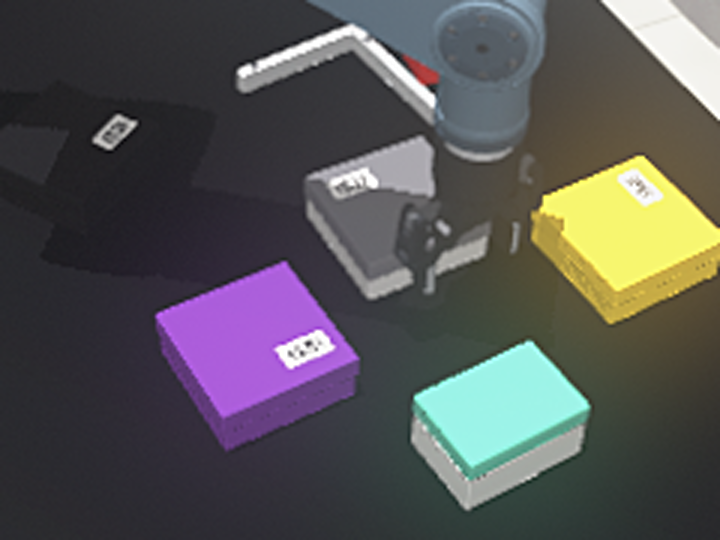

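The arm is placed beside the -y face of the grey box (open fingers about (420,240) and (515,220) in the crop) and clear of the purple, yellow and tip boxes. Now I push along the stop's +y with both fingers.

>>> play_rows(plan=[[85, [0.02, 0, 0], 0], [85, [0.04, 0, 0], 0], [85, [0.06, 0, 0], 0], [85, [0.08, 0, 0], 0], [85, [0.11, 0, 0], 0], [85, [0.15, 0, 0], 0], [85, [0.19, 0, 0], 0], [85, [0.23, 0, 0], 0], [85, [0.26, 0, 0], 0], [85, [0.28, 0, 0], 0]])

```text
time_s: 5.05
eef_pos: [0.6063, -0.2123, 0.006]
eef_rot: [-0.0, 0.66, 0.751, -0.0]
wrist_force: [0.0, 0.9, -0.6]
opening: 0.998
grasp_force: 0.0
```

```bash
python3 mv.py '[0.28,0,0,0]'
cat >> h.py <<'E'
S=np.array([.697,.0595]);SY=.1265
def tos(p): c,s=np.cos(SY),np.sin(SY); d=np.asarray(p)[:2]-S; return np.round([c*d[0]+s*d[1],-s*d[0]+c*d[1]],4)
def fromS(p): c,s=np.cos(SY),np.sin(SY); return S+[c*p[0]-s*p[1],s*p[0]+c*p[1]]
E
python3 - <<'E'
from h import *
o=get_obs();print(o['eef_pos'],o['wrist_force'],"tool in stop",tos(o['eef_pos']))
for n in ["top","side"]:
    c=cam(n);b=boxpose(c,cloud(c),0);print(n,b, b and (tos(b[0]/1000),b[1]-SY))
E
```

```text
cmd [ 0.6065 -0.2138  0.0062  1.6983]
[ 0.60631818 -0.21230203  0.00601991] [ 0.0159304   0.89626682 -0.62845307] tool in stop [-0.1242 -0.2582]
top None None
side None None
```

Run:
```python
from h import *
x=[]
for n,(a,b,d,e) in [("side",(160,340,200,400)),("top",(120,300,200,400))]:
    c=cam(n);x.append(c["image"][a:b,d:e])
    for m in masks_of(c,"box"): print(n,m["conf"],m["rect"],c["image"][m["mask"]].mean(0))
cv2.imwrite("pics/p2.png",cv2.resize(np.hstack(x),None,fx=2,fy=2,interpolation=2)[...,::-1])
```

```text
side 0.93 [205.7, 233.1, 61.8, 49.6] [40.74132321 39.70498915 42.51409978]
side 0.84 [267.5, 299.4, 64.7, 63.2] [155.05224157  93.04001482 193.46202297]
side 0.81 [312.0, 252.6, 61.8, 46.5] [125.14517062 123.08906883 124.84846732]
side 0.66 [390.3, 258.9, 62.8, 52.5] [230.11898396 220.8043672  103.14215686]
top 0.95 [377.4, 147.1, 52.7, 49.7] [242.18115183 236.31884817  85.24136126]
top 0.87 [371.4, 269.8, 51.3, 45.5] [184.65133906  99.47599798 221.19555331]
top 0.85 [338.9, 203.1, 41.6, 38.1] [137.58565737 134.25099602 137.06374502]
top 0.68 [252.7, 277.0, 31.3, 33.3] [22.16509434 22.41273585 24.26415094]
```

View pics/p2.png

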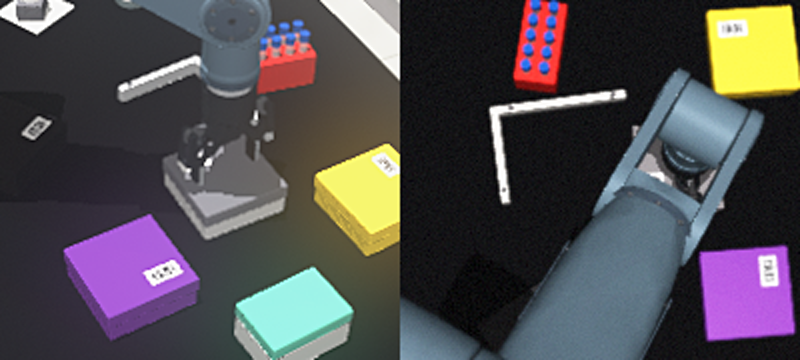

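The box has not moved (still at (312,252)); the fingers appear to be above its lid. I'll measure where the fingers really are.

Run:
```python
from h import *
o=get_obs();print(o['eef_pos'],o['q'],o['opening'],o['wrist_force'],o['joint_efforts'])
for n in ["side","top"]:
    c=cam(n);W=cloud(c);save(c,n+"3")
    print("tcp px",proj(c,[o['eef_pos'],o['eef_pos']+[0,0,.05]]))
    if n=="side":
        im=c["image"].astype(int)
        # dark finger pixels near crop area
        for (u,v) in [(296,248),(298,246),(300,240),(330,230),(329,236),(294,238),(300,250)]:
            print((u,v),W[v,u].round(3),im[v,u])
        R=(W[...,2]>.056)&(W[...,2]<.14)&(np.abs(W[...,0]-.606)<.12)&(np.abs(W[...,1]+.212)<.12)
        P=W[R];H,_=np.histogram(P[:,2],bins=np.arange(.05,.15,.01));print(H)
        for a in np.arange(.056,.14,.012):
            q=P[(P[:,2]>a)&(P[:,2]<a+.012)]
            if len(q):print(a,len(q),q.min(0).round(3),q.max(0).round(3))
```

```text
[ 0.60658111 -0.21469861  0.0061064 ] [-5.24244290e-01  5.39922978e-01  1.54105028e+00 -1.13958572e-04
  1.06036086e+00 -6.51100428e-01] 0.9931770645038474 [-0.19300609 -0.0340805   1.00249995] [ 1.58167882e-01 -5.62684536e+01 -2.95750558e+01  4.81067458e-03
  3.08714907e-04 -9.94547190e-04]
tcp px [[311.14904369 256.67226071]
 [311.76135918 244.25233862]]
(296, 248) [ 0.552 -0.223  0.071] [50 48 54]
(298, 246) [ 0.555 -0.229  0.083] [55 55 60]
(300, 240) [ 0.558 -0.234  0.109] [57 56 62]
(330, 230) [ 0.658 -0.224  0.099] [63 58 55]
(329, 236) [ 0.658 -0.221  0.073] [109 110 108]
(294, 238) [ 0.539 -0.235  0.125] [61 60 66]
(300, 250) [ 0.561 -0.231  0.067] [130 132 135]
[ 27  34  38  37  31  89  94 110  96]
0.056 51 [ 0.552 -0.276  0.056] [ 0.67  -0.198  0.068]
0.068 48 [ 0.549 -0.238  0.068] [ 0.663 -0.201  0.08 ]
0.08000000000000002 45 [ 0.549 -0.238  0.08 ] [ 0.663 -0.204  0.092]
0.09200000000000001 43 [ 0.536 -0.24   0.092] [ 0.678 -0.205  0.104]
0.10400000000000001 123 [ 0.533 -0.241  0.104] [ 0.683 -0.197  0.116]
0.11600000000000002 138 [ 0.534 -0.243  0.116] [ 0.683 -0.199  0.128]
0.12800000000000003 108 [ 0.535 -0.241  0.128] [ 0.678 -0.212  0.14 ]
tcp px [[337.29140924 205.74879514]
 [338.75478172 203.04776098]]
```

Run:
```python
from h import *
c=cam("side");W=cloud(c)
print(proj(c,[[.571,-.331,z] for z in (0,.02,.04,.06)]).round(1), "at s1 (tip seen 323,277)")
print(proj(c,[[.556,-.220,z] for z in (0,.02,.04,.06)]).round(1),"now, left finger")
a=cv2.imread("pics/s1.png")[220:300,290:370]; b=c["image"][200:280,270:350][...,::-1]
cv2.imwrite("pics/z.png",cv2.resize(np.hstack([a,b]),None,fx=5,fy=5,interpolation=cv2.INTER_CUBIC))
m=W[225:275,280:345]; print("lid z under",np.nanmedian(W[262,305:315,2]))
```

```text
[[319.2 289.4]
 [319.5 284.5]
 [319.9 279.6]
 [320.2 274.5]] at s1 (tip seen 323,277)
[[296.3 264.8]
 [296.4 259.9]
 [296.5 254.9]
 [296.6 249.9]] now, left finger
lid z under 0.053249227884267704
```

View pics/z.png

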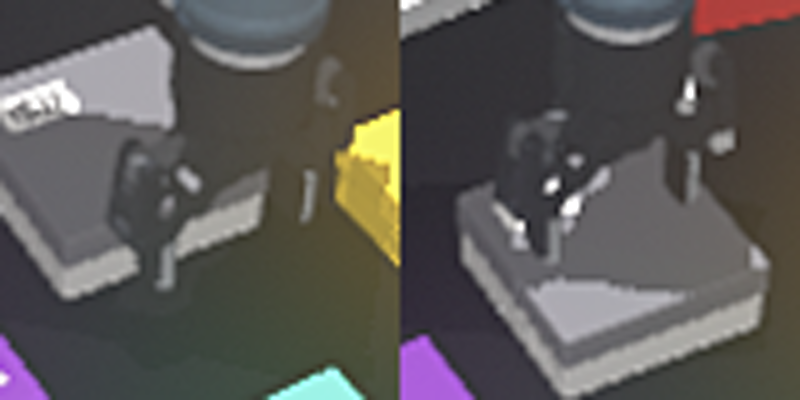

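The picture shows the fingertips really at about 5 cm height, above the lid, though the reported TCP is at z = 6 mm. I back out, shut the fingers and measure the tip's true height.

>>> play_rows(plan=[[85, [-0.1, 0, -0.05], 0], [85, [-0.2, 0, -0.05], 0], [85, [-0.28, 0, -0.05], 0], [0, [-0.28, 0, -0.05], 0], [0, [-0.28, 0, -0.05], 0], [0, [-0.28, 0, -0.05], 0], [0, [-0.28, 0, -0.05], 0], [0, [-0.28, 0, -0.05], 0], [0, [-0.28, 0, -0.05], 0], [0, [-0.28, 0, -0.05], 0]])

```text
time_s: 6.6
eef_pos: [0.6209, -0.3246, 0.0262]
eef_rot: [0.0, 0.66, 0.751, -0.0]
wrist_force: [-0.5, -0.5, -0.7]
opening: -0.0
grasp_force: 0.0
```

```bash
python3 mv.py '[-0.28,0,-0.05,0]';  python3 - <<'E'
from h import *
o=get_obs();print(o['eef_pos'],o['opening']);e=o['eef_pos']
for n in ["side","top"]:
    c=cam(n);W=cloud(c);save(c,n+"4")
    print(n,proj(c,[e+[0,0,z] for z in (0,.02,.04,.06)]).round(1))
    R=(np.linalg.norm(W[...,:2]-e[:2],axis=-1)<.035)&(W[...,2]>.012)
    for a in np.arange(.012,.14,.01):
        q=W[R&(W[...,2]>a)&(W[...,2]<a+.01)]
        if len(q):print(round(a,3),len(q),q.min(0).round(3),q.max(0).round(3))
    if n=="side": cv2.imwrite("pics/z2.png",cv2.resize(c["image"][200:310,270:380],None,fx=5,fy=5,interpolation=cv2.INTER_CUBIC)[...,::-1])
E
```

```text
cmd [ 0.6207 -0.3249  0.0262  1.6983]
[ 0.62093365 -0.32461828  0.02620244] -0.0004080589752772279
side [[334.5 275.6]
 [335.  270.6]
 [335.5 265.5]
 [336.  260.3]]
0.062 9 [ 0.615 -0.337  0.067] [ 0.63  -0.33   0.072]
0.072 24 [ 0.605 -0.338  0.072] [ 0.634 -0.322  0.082]
0.082 29 [ 0.605 -0.338  0.082] [ 0.634 -0.322  0.092]
0.092 20 [ 0.606 -0.338  0.092] [ 0.633 -0.328  0.102]
0.102 24 [ 0.593 -0.34   0.102] [ 0.642 -0.327  0.112]
0.112 70 [ 0.59  -0.344  0.112] [ 0.655 -0.316  0.122]
0.122 48 [ 0.589 -0.344  0.122] [ 0.655 -0.324  0.132]
0.132 33 [ 0.604 -0.345  0.132] [ 0.639 -0.321  0.141]
top [[373.3 199.9]
 [374.3 198.8]
 [375.3 197.6]
 [376.4 196.4]]
0.062 1 [ 0.622 -0.317  0.071] [ 0.622 -0.317  0.071]
0.072 3 [ 0.609 -0.322  0.074] [ 0.614 -0.318  0.079]
0.082 5 [ 0.606 -0.327  0.083] [ 0.616 -0.317  0.09 ]
0.112 5 [ 0.593 -0.329  0.114] [ 0.602 -0.318  0.119]
0.122 9 [ 0.588 -0.328  0.123] [ 0.598 -0.319  0.128]
0.132 3 [ 0.586 -0.324  0.132] [ 0.589 -0.32   0.137]
```

View pics/z2.png

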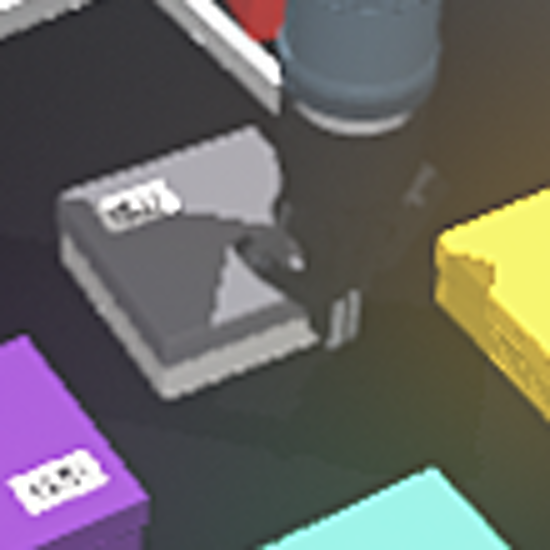

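The shut tip is really at about z = 0.066 when 0.026 is reported: the reported TCP is about 40 mm too low. I allow for that from here on: lower by a further 53 mm with the fingers opening.

>>> play_rows(plan=[[85, [0, 0, 0], 0], [85, [0, 0, 0], 0], [85, [0, 0, 0.03], 0], [85, [0, 0, 0.06], 0], [85, [0, 0, 0.08], 0], [85, [0, 0, 0.1], 0], [85, [0, 0, 0.115], 0], [85, [0, 0, 0.125], 0], [85, [0, 0, 0.132], 0], [85, [0, 0, 0.132], 0]])

```text
time_s: 7.7
eef_pos: [0.6207, -0.325, -0.027]
eef_rot: [-0.0, 0.661, 0.751, -0.0]
wrist_force: [0.8, 0.4, -0.2]
opening: 0.993
grasp_force: 0.0
```

```bash
python3 mv.py '[0,0,0.132,0]';  python3 - <<'E'
from h import *
o=get_obs();e=o['eef_pos'];print(e,o['opening'],o['wrist_force'],tos(e))
c=cam("side");W=cloud(c)
R=(np.abs(W[...,0]-e[0])<.08)&(np.abs(W[...,1]-e[1])<.025)&(W[...,2]>.008)
for a in np.arange(.008,.1,.01):
    q=W[R&(W[...,2]>a)&(W[...,2]<a+.01)]
    if len(q):print(round(a,3),len(q),q.min(0).round(3),q.max(0).round(3))
E
```

```text
cmd [ 0.6207 -0.3249 -0.0266  1.6983]
[ 0.62067277 -0.32498238 -0.02700892] 0.9934114542153591 [ 0.77190496  0.42966601 -0.15925245] [-0.1242 -0.3718]
0.018 13 [ 0.569 -0.341  0.023] [ 0.672 -0.31   0.028]
0.028 35 [ 0.564 -0.343  0.029] [ 0.676 -0.305  0.038]
0.038 36 [ 0.564 -0.344  0.038] [ 0.674 -0.31   0.048]
0.048 35 [ 0.563 -0.345  0.048] [ 0.678 -0.311  0.057]
0.058 24 [ 0.563 -0.345  0.058] [ 0.688 -0.313  0.068]
0.068 80 [ 0.55  -0.347  0.068] [ 0.695 -0.312  0.078]
0.078 93 [ 0.547 -0.347  0.078] [ 0.694 -0.308  0.088]
0.088 104 [ 0.547 -0.349  0.088] [ 0.695 -0.309  0.098]
0.098 87 [ 0.548 -0.349  0.098] [ 0.692 -0.319  0.108]
```

>>> play_rows(plan=[[85, [0.02, 0, 0], 0], [85, [0.04, 0, 0], 0], [85, [0.06, 0, 0], 0], [85, [0.08, 0, 0], 0], [85, [0.11, 0, 0], 0], [85, [0.15, 0, 0], 0], [85, [0.19, 0, 0], 0], [85, [0.23, 0, 0], 0], [85, [0.26, 0, 0], 0], [85, [0.28, 0, 0], 0]])

```text
time_s: 8.75
eef_pos: [0.6064, -0.2125, -0.0266]
eef_rot: [-0.0, 0.66, 0.751, -0.0]
wrist_force: [1.1, -3.1, 0.5]
opening: 0.996
grasp_force: 1.3
```

```bash
python3 mv.py '[0.28,0,0,0]'
cat >> h.py <<'E'
def look(c,W):
    out=[]
    for m in masks_of(c,"box"):
        im=c["image"][m["mask"]].astype(int); P=W[m["mask"]]; ok=~np.isnan(P[:,0])&(np.abs(P[:,2]-.0515)<.005)
        if np.median(np.ptp(im,axis=1))<20 and np.median(im)>70 and ok.sum()>100:
            r=yawfit(P[ok]); a=(r[2]+45)%90-45
            out.append((tos(np.array(r[0])/1000),"yawrel",round(np.deg2rad(a)-SY,3),np.round(r[1],1),ok.sum()))
    return out
E
python3 - <<'E'
from h import *
o=get_obs();print(o['eef_pos'],o['wrist_force'],"tool in stop",tos(o['eef_pos']))
for n in ["top","side"]:
    c=cam(n);print(n,look(c,cloud(c)))
E
```

```text
cmd [ 0.6065 -0.2138 -0.0266  1.6983]
[ 0.60640707 -0.21247474 -0.02656004] [ 1.13285018 -3.0870429   0.50327754] tool in stop [-0.1242 -0.2584]
top [(array([-0.109 , -0.1694]), 'yawrel', np.float64(0.251), array([110.7, 133.6]), np.int64(565))]
side [(array([-0.1365, -0.1836]), 'yawrel', np.float64(-0.006), array([122.2, 138.3]), np.int64(621))]
```

>>> play_rows(plan=[[85, [0.02, 0, 0], 0], [85, [0.05, 0, 0], 0], [85, [0.08, 0, 0], 0], [85, [0.12, 0, 0], 0], [85, [0.16, 0, 0], 0], [85, [0.19, 0, 0], 0], [85, [0.22, 0, 0], 0], [85, [0.24, 0, 0], 0], [85, [0.25, 0, 0], 0], [85, [0.255, 0, 0], 0]])

```text
time_s: 9.95
eef_pos: [0.5934, -0.1124, -0.0268]
eef_rot: [-0.0, 0.66, 0.751, -0.0]
wrist_force: [0.1, -1.7, -0.8]
opening: 0.998
grasp_force: 0.8
```

```bash
python3 mv.py '[0.255,0,0,0]'
python3 - <<'E'
from h import *
o=get_obs();print(o['eef_pos'],o['wrist_force'],"tool in stop",tos(o['eef_pos']))
for n in ["top","side"]:
    c=cam(n);print(n,look(c,cloud(c)))
E
```

```text
cmd [ 0.5935 -0.1126 -0.0266  1.6983]
[ 0.59344762 -0.11240659 -0.02676409] [ 0.05469156 -1.74048966 -0.84628239] tool in stop [-0.1244 -0.1575]
top [(array([-0.1129, -0.0712]), 'yawrel', np.float64(0.162), array([109.4, 127.8]), np.int64(475))]
side [(array([-0.1362, -0.0857]), 'yawrel', np.float64(0.006), array([124.6, 139.8]), np.int64(541))]
```

>>> play_rows(plan=[[85, [0.005, 0, 0], 0], [85, [0.01, 0, 0], 0], [85, [0.015, 0, 0], 0], [85, [0.02, 0, 0], 0], [85, [0.023, 0, 0], 0], [85, [0.026, 0, 0], 0], [85, [0.026, 0, 0], 0]])

```text
time_s: 10.85
eef_pos: [0.5922, -0.1022, -0.0267]
eef_rot: [-0.0, 0.66, 0.751, 0.0]
wrist_force: [0.4, -1.0, -0.5]
opening: 0.997
grasp_force: 0.4
```

>>> play_rows(plan=[[85, [0.0025, 0, 0], 0], [85, [0.005, 0, 0], 0], [85, [0.005, 0, 0], 0]])

```text
time_s: 11.15
eef_pos: [0.592, -0.1004, -0.0267]
eef_rot: [0.0, 0.661, 0.751, 0.0]
wrist_force: [0.7, -0.9, 0.6]
opening: 1.0
grasp_force: 0.7
```

```bash
python3 mv.py '[0.031,0,0,0]'
python3 - <<'E'
from h import *
o=get_obs();print(o['eef_pos'],o['wrist_force'],"tool in stop",tos(o['eef_pos']))
for n in ["side"]:
    c=cam(n);print(n,look(c,cloud(c)))
E
```

```text
cmd [ 0.5919 -0.1003 -0.0266  1.6983]
[ 0.59200061 -0.10039378 -0.02665532] [ 0.66616636 -0.86020453  0.56773696] tool in stop [-0.1243 -0.1454]
side [(array([-0.1366, -0.073 ]), 'yawrel', np.float64(0.014), array([125.3, 137.6]), np.int64(509))]
```

>>> play_rows(plan=[[85, [0.0025, 0, 0], 0], [85, [0.005, 0, 0], 0], [85, [0.0075, 0, 0], 0], [85, [0.0075, 0, 0], 0]])

```text
time_s: 11.65
eef_pos: [0.5916, -0.0974, -0.0266]
eef_rot: [0.0, 0.661, 0.751, 0.0]
wrist_force: [0.0, -1.8, 0.7]
opening: 0.995
grasp_force: 0.8
```

>>> play_rows(plan=[[85, [0.0025, 0, 0], 0], [85, [0.005, 0, 0], 0], [85, [0.005, 0, 0], 0]])

```text
time_s: 11.95
eef_pos: [0.5914, -0.0958, -0.0266]
eef_rot: [0.0, 0.661, 0.751, -0.0]
wrist_force: [-0.6, -4.7, -0.3]
opening: 0.997
grasp_force: 1.9
```

>>> play_rows(plan=[[85, [0.0025, 0, 0], 0], [85, [0.0025, 0, 0], 0]])

```text
time_s: 12.15
eef_pos: [0.5913, -0.0959, -0.0266]
eef_rot: [0.001, 0.661, 0.751, -0.001]
wrist_force: [0.0, -7.3, 0.7]
opening: 0.994
grasp_force: 3.8
```

>>> play_rows(plan=[[85, [0.0025, 0, 0], 0], [85, [0.0025, 0, 0], 0]])

```text
time_s: 12.35
eef_pos: [0.5914, -0.0959, -0.0264]
eef_rot: [0.001, 0.661, 0.751, -0.001]
wrist_force: [-0.3, -11.3, -0.3]
opening: 0.994
grasp_force: 5.5
```

```bash
python3 mv.py '[0.0175,0,0,0]' .59,-.118,-.0266,1.6983 .60,-.118,.055,1.6983 .486,-.04,.055,.1265 .486,-.04,-.0266,.1265; python3 -c "
from h import *;print(tos([.5914,-.0959]),fromS([-.222,-.072]))"
```

```text
cmd [ 0.5911 -0.0934 -0.0266  1.6983]
.59,-.118,-.0266,1.6983 -> [-0.0608 -0.0104 -0.    ] turn 0.0 dist 0.025
.60,-.118,.055,1.6983 -> [-0.0639  0.0144 -0.204 ] turn 0.0 dist 0.086
.486,-.04,.055,.1265 -> [ 0.1657 -0.2435 -0.204 ] turn 0.5003 dist 0.143
.486,-.04,-.0266,.1265 -> [ 0.1657 -0.2435 -0.    ] turn 0.5003 dist 0.118
[-0.1244 -0.1408] [ 0.48585761 -0.03993285]
```

>>> play_rows(plan=[[85, [-0.06, 0, 0], 0], [85, [-0.06, 0, -0.1], 0], [85, [-0.06, 0, -0.2], 0], [85, [0.166, -0.244, -0.2], 0.5], [85, [0.166, -0.244, -0.2], 0.5], [85, [0.166, -0.244, -0.2], 0.5], [85, [0.166, -0.244, -0.2], 0.5], [85, [0.166, -0.244, -0.2], 0.5], [85, [0.166, -0.244, -0.2], 0.5], [85, [0.166, -0.244, -0.2], 0.5]])

```text
time_s: 13.35
eef_pos: [0.4853, -0.0392, 0.0531]
eef_rot: [-0.001, 0.949, 0.316, -0.0]
wrist_force: [-0.4, -0.7, -0.6]
opening: 0.996
grasp_force: 0.0
```

```bash
python3 mv.py '[0.166,-0.244,-0.2,0.5]' .486,-.04,.0534,.1265 .486,-.04,-.0266,.1265
python3 - <<'E'
from h import *
o=get_obs();print(o['eef_pos'],o['eef_rot'],o['q'],"tool in stop",tos(o['eef_pos']))
for n in ["top","side"]:
    c=cam(n);print(n,look(c,cloud(c)))
E
```

```text
cmd [ 0.4858 -0.0399  0.0534  0.1275]
.486,-.04,.0534,.1265 -> [ 0.0005  0.0003 -0.    ] turn 0.0003 dist 0.0
.486,-.04,-.0266,.1265 -> [0.0005 0.0003 0.2   ] turn 0.0003 dist 0.08
[ 0.48529336 -0.03919737  0.05313834] [-6.73760807e-04  9.48823529e-01  3.15806018e-01 -1.29629238e-04] [-3.25667522e-01  1.67326662e-01  1.93640565e+00  1.06624485e-03
  1.03887971e+00  6.01975344e-01] tool in stop [-0.2225 -0.0712]
top [(array([-0.1007, -0.0655]), 'yawrel', np.float64(-0.012), array([ 75.9, 132.9]), np.int64(602))]
side [(array([-0.1306, -0.0694]), 'yawrel', np.float64(-0.012), array([133.4, 137.5]), np.int64(947))]
```

```bash
echo '[0.4858,-0.0399,0.0534,0.649]' > cmd.json; python3 mv.py null .486,-.04,-.0266,.1265
```

```text
cmd [ 0.4858 -0.0399  0.0534  0.649 ]
.486,-.04,-.0266,.1265 -> [0.0002 0.0005 0.2   ] turn 0.1663 dist 0.08
```

>>> play_rows(plan=[[85, [0, 0, 0], 0.166], [85, [0, 0, 0], 0.166], [85, [0, 0, 0], 0.166], [85, [0, 0, 0], 0.166], [85, [0, 0, 0.05], 0.166], [85, [0, 0, 0.1], 0.166], [85, [0, 0, 0.15], 0.166], [85, [0, 0, 0.2], 0.166], [85, [0, 0, 0.2], 0.166]])

```text
time_s: 14.45
eef_pos: [0.4832, -0.0391, -0.0291]
eef_rot: [-0.001, 0.998, 0.065, -0.003]
wrist_force: [-0.2, 1.3, -0.6]
opening: 0.995
grasp_force: 0.0
```

```bash
python3 mv.py '[0,0,0.2,0.166]'
python3 - <<'E'
from h import *
o=get_obs();r=o['eef_rot'];print(o['eef_pos'],"psi",2*np.arctan2(r[2],r[1]),o['wrist_force'],"tool in stop",tos(o['eef_pos']))
for n in ["top","side"]:
    c=cam(n);print(n,look(c,cloud(c)))
E
```

```text
cmd [ 0.4858 -0.0399 -0.0266  0.1275]
[ 0.48317263 -0.03914512 -0.02913445] psi 0.12977612865131644 [-0.21152355  1.34587758 -0.62227242] tool in stop [-0.2246 -0.0709]
top [(array([-0.1096, -0.0653]), 'yawrel', np.float64(-0.026), array([ 93.5, 134.2]), np.int64(848))]
side [(array([-0.1302, -0.0695]), 'yawrel', np.float64(0.016), array([132.4, 137.7]), np.int64(868))]
```

>>> play_rows(plan=[[85, [0.02, 0, 0], 0], [85, [0.035, 0, 0], 0], [85, [0.05, 0, 0], 0], [85, [0.07, 0, 0], 0], [85, [0.09, 0, 0], 0], [85, [0.11, 0, 0], 0], [85, [0.13, 0, 0], 0], [85, [0.15, 0, 0], 0], [85, [0.165, 0, 0], 0], [85, [0.175, 0, 0], 0]])

```text
time_s: 15.65
eef_pos: [0.5559, -0.0311, -0.0268]
eef_rot: [-0.0, 0.998, 0.064, 0.0]
wrist_force: [-2.9, -1.4, 2.6]
opening: 0.994
grasp_force: 1.8
```

>>> play_rows(plan=[[85, [0.005, 0, 0], 0], [85, [0.01, 0, 0], 0], [85, [0.015, 0, 0], 0], [85, [0.0175, 0, 0], 0]])

```text
time_s: 16.05
eef_pos: [0.5622, -0.0303, -0.0268]
eef_rot: [-0.0, 0.998, 0.063, 0.0]
wrist_force: [-3.3, 0.4, 0.7]
opening: 0.999
grasp_force: 1.2
```

>>> play_rows(plan=[[85, [0.0025, 0, 0], 0], [85, [0.005, 0, 0], 0], [85, [0.005, 0, 0], 0]])

```text
time_s: 16.35
eef_pos: [0.5638, -0.0301, -0.0268]
eef_rot: [-0.0, 0.998, 0.063, -0.0]
wrist_force: [-2.2, -1.0, 0.8]
opening: 0.997
grasp_force: 1.9
```

```bash
python3 mv.py '[0.1975,0,0,0]'
python3 - <<'E'
from h import *
o=get_obs();r=o['eef_rot'];print(o['eef_pos'],"psi",2*np.arctan2(r[2],r[1]),o['wrist_force'],"tool in stop",tos(o['eef_pos']))
for n in ["top","side"]:
    c=cam(n);print(n,look(c,cloud(c)))
E
```

```text
cmd [ 0.5642 -0.0299 -0.0266  0.1275]
[ 0.56379444 -0.0300741  -0.0268226 ] psi 0.12699684773756206 [-2.18325941 -0.96511437  0.75896072] tool in stop [-0.1434 -0.0721]
top []
side [(array([-0.0636, -0.0713]), 'yawrel', np.float64(-0.003), array([129.8, 132.4]), np.int64(667))]
```

>>> play_rows(plan=[[85, [0.0025, 0, 0], 0], [85, [0.005, 0, 0], 0], [85, [0.005, 0, 0], 0]])

```text
time_s: 16.85
eef_pos: [0.5636, -0.0301, -0.0269]
eef_rot: [-0.0, 0.998, 0.064, -0.003]
wrist_force: [-13.1, -2.0, 9.6]
opening: 0.994
grasp_force: 6.9
```

>>> play_rows(plan=[[85, [0.0025, 0, 0], 0], [85, [0.005, 0, 0], 0], [85, [0.005, 0, 0], 0]])

```text
time_s: 17.15
eef_pos: [0.5633, -0.03, -0.0273]
eef_rot: [-0.0, 0.998, 0.064, -0.005]
wrist_force: [-20.4, -4.9, 13.7]
opening: 0.995
grasp_force: 10.8
```

>>> play_rows(plan=[[85, [0.0025, 0, 0], 0], [85, [0.005, 0, 0], 0], [85, [0.005, 0, 0], 0]])

```text
time_s: 17.45
eef_pos: [0.563, -0.0299, -0.0275]
eef_rot: [-0.0, 0.998, 0.064, -0.007]
wrist_force: [-29.3, -6.4, 21.0]
opening: 0.999
grasp_force: 15.2
```

```bash
python3 mv.py '[0.015,0,0,0]'
python3 - <<'E'
from h import *
print(fromS([-.068,-.17]))
E
python3 mv.py null .6658,-.1178,.0534,.9 .6658,-.1178,.0534,1.6983
```

```text
cmd [ 0.5701 -0.0291 -0.0266  0.1275]
[ 0.65099104 -0.1177207 ]
cmd [ 0.5701 -0.0291 -0.0266  0.1275]
.6658,-.1178,.0534,.9 -> [ 0.2091  0.2504 -0.2   ] turn -0.2459 dist 0.153
.6658,-.1178,.0534,1.6983 -> [ 0.2091  0.2504 -0.2   ] turn -0.5 dist 0.153
```

>>> play_rows(plan=[[85, [-0.02, 0, 0], 0], [85, [-0.06, 0, 0], 0], [85, [-0.1, 0, 0], 0], [85, [-0.1, 0, -0.1], 0], [85, [-0.1, 0, -0.2], 0], [85, [-0.1, 0, -0.2], 0]])

```text
time_s: 18.05
eef_pos: [0.5362, -0.0358, 0.0595]
eef_rot: [0.002, 0.998, 0.063, 0.006]
wrist_force: [0.9, -0.4, 0.4]
opening: 0.996
grasp_force: 0.0
```

```bash
python3 mv.py '[-0.1,0,-0.2,0]' .645,-.125,.0534,1.6983
python3 - <<'E'
from h import *
o=get_obs();print(o['eef_pos'],tos(o['eef_pos']),fromS([-.068,-.172]))
for n in ["top","side"]:
    c=cam(n);print(n,look(c,cloud(c)))
E
```

```text
cmd [ 0.5304 -0.0342  0.0534  0.1275]
.645,-.125,.0534,1.6983 -> [0.2552 0.2616 0.    ] turn -0.5 dist 0.146
[ 0.53623925 -0.03582477  0.05950312] [-0.1715 -0.0743] [ 0.65124337 -0.11970472]
top [(array([-0.0352, -0.0645]), 'yawrel', np.float64(-0.051), array([ 71.6, 131.8]), np.int64(552))]
side [(array([-0.0663, -0.0705]), 'yawrel', np.float64(-0.003), array([136.6, 139.2]), np.int64(909))]
```

>>> play_rows(plan=[[85, [0.272, 0.251, 0], -0.5], [85, [0.272, 0.251, 0], -0.5], [85, [0.272, 0.251, 0], -0.5], [85, [0.272, 0.251, 0], -0.5], [85, [0.272, 0.251, 0], -0.5], [85, [0.272, 0.251, 0], -0.5], [85, [0.272, 0.251, 0], -0.5], [85, [0.272, 0.251, 0], -0.5], [85, [0.272, 0.251, 0], -0.5], [85, [0.272, 0.251, 0], -0.5]])

```text
time_s: 19.25
eef_pos: [0.65, -0.1198, 0.0509]
eef_rot: [-0.001, 0.685, 0.729, -0.001]
wrist_force: [0.1, -0.4, 0.3]
opening: 0.997
grasp_force: 0.0
```

>>> play_rows(plan=[[85, [0, 0, 0], -0.0227], [85, [0, 0, 0], -0.0227], [85, [0, 0, 0], -0.0227]])

```text
time_s: 19.55
eef_pos: [0.6504, -0.1199, 0.0518]
eef_rot: [-0.001, 0.661, 0.75, -0.0]
wrist_force: [0.0, -0.1, 0.5]
opening: 0.991
grasp_force: 0.0
```

Run:
```python
from h import *
o=get_obs();r=o['eef_rot'];print(o['eef_pos'],"psi",2*np.arctan2(r[2],r[1]),tos(o['eef_pos']))
c=cam("side");W=cloud(c);print(look(c,W))
```

```text
[ 0.65035305 -0.11992516  0.05177458] psi 1.696200443348904 [-0.0689 -0.1721]
[(array([-0.0687, -0.0693]), 'yawrel', np.float64(-0.019), array([137.3, 134.4]), np.int64(662))]
```

>>> play_rows(plan=[[85, [0, 0, 0.1], 0], [85, [0, 0, 0.2], 0], [85, [0, 0, 0.2], 0], [85, [0.02, 0, 0.2], 0], [85, [0.04, 0, 0.2], 0], [85, [0.055, 0, 0.2], 0], [85, [0.065, 0, 0.2], 0], [85, [0.07, 0, 0.2], 0], [85, [0.0725, 0, 0.2], 0], [85, [0.075, 0, 0.2], 0]])

```text
time_s: 20.65
eef_pos: [0.6474, -0.0905, -0.0265]
eef_rot: [0.0, 0.661, 0.751, 0.0]
wrist_force: [0.6, 1.0, 0.2]
opening: 0.999
grasp_force: 0.0
```

>>> play_rows(plan=[[85, [0.0025, 0, 0], 0], [85, [0.005, 0, 0], 0], [85, [0.005, 0, 0], 0]])

```text
time_s: 20.95
eef_pos: [0.647, -0.0887, -0.0268]
eef_rot: [0.0, 0.661, 0.751, -0.0]
wrist_force: [0.0, -0.4, -0.9]
opening: 0.994
grasp_force: 0.3
```

>>> play_rows(plan=[[85, [0.0025, 0, 0], 0], [85, [0.005, 0, 0], 0], [85, [0.005, 0, 0], 0]])

```text
time_s: 21.25
eef_pos: [0.647, -0.0888, -0.0265]
eef_rot: [0.001, 0.661, 0.751, -0.001]
wrist_force: [0.7, -7.6, -1.8]
opening: 0.994
grasp_force: 3.9
```

>>> play_rows(plan=[[85, [-0.03, 0, 0], 0], [85, [-0.08, 0, 0], 0], [85, [-0.08, 0, -0.12], 0], [85, [-0.08, 0, -0.24], 0], [85, [-0.08, 0, -0.36], 0], [85, [-0.08, 0, -0.48], 0], [85, [-0.08, 0, -0.48], 0]])

```text
time_s: 21.95
eef_pos: [0.656, -0.1213, 0.1751]
eef_rot: [0.007, 0.661, 0.751, 0.003]
wrist_force: [1.2, -0.1, 0.3]
opening: 0.997
grasp_force: 0.0
```

```bash
echo '[0.6468,-0.0862,-0.0266,1.6983]'>cmd.json; python3 mv.py '[-0.08,0,-0.48,0]' .56,.15,.1654,1.6983
```

```text
cmd [ 0.6509 -0.1179  0.1654  1.6983]
.56,.15,.1654,1.6983 -> [ 0.6933 -0.1402  0.    ] turn 0.0 dist 0.283
```

>>> play_rows(plan=[[85, [0.693, -0.14, 0], 0], [85, [0.693, -0.14, 0], 0], [85, [0.693, -0.14, 0], 0], [85, [0.693, -0.14, 0], 0], [85, [0.693, -0.14, 0], 0], [85, [0.693, -0.14, 0], 0], [85, [0.693, -0.14, 0], 0], [85, [0.693, -0.14, 0], 0]])

```text
time_s: 22.75
eef_pos: [0.5602, 0.1494, 0.1651]
eef_rot: [0.0, 0.66, 0.751, -0.0]
wrist_force: [0.4, -0.6, -0.2]
opening: 0.996
grasp_force: 0.0
```

```bash
python3 mv.py '[0.693,-0.14,0,0]' .51,.329,.1654,1.6983 .51,.329,.046,1.6983;python3 - <<'E'
from h import *
o=get_obs();print(o['eef_pos'])
for n in ["top","side"]:
    c=cam(n);W=cloud(c);print(n,look(c,W))
    if n=="top":
        a,xs,ys=rectify(c,.52,.70,-.11,.08,.052); m=cv2.erode((a.min(-1)>205).astype(np.uint8),np.ones((3,3)));k,l,s,ce=cv2.connectedComponentsWithStats(m)
        for i in range(1,k):
            if s[i,4]>200: print("bright",s[i,4],xs[int(ce[i][1])],ys[int(ce[i][0])],tos([xs[int(ce[i][1])],ys[int(ce[i][0])]]))
    R=(np.abs(W[...,0]-.51)<.06)&(np.abs(W[...,1]-.329)<.06)&(W[...,2]<.15)
    P=W[R&(W[...,2]>.055)];print("handle",yawfit(P))
    P=W[R&(W[...,2]>.126)];print("top",yawfit(P),np.median(P[:,2]))
E
```

```text
cmd [0.5601 0.1499 0.1654 1.6983]
.51,.329,.1654,1.6983 -> [ 0.4601 -0.0672  0.    ] turn 0.0 dist 0.186
.51,.329,.046,1.6983 -> [ 0.4601 -0.0672  0.2985] turn 0.0 dist 0.221
[0.56024967 0.14943264 0.16514079]
top [(array([-0.0659, -0.0656]), 'yawrel', np.float64(0.001), array([134.1, 132.8]), np.int64(1533))]
bright 952 0.6419999999999999 0.05799999999999998 [-0.0547  0.0055]
bright 715 0.6059999999999999 0.016999999999999946 [-0.0956 -0.0307]
handle ((510.8224792480469, 332.4989013671875), (25.08460807800293, 33.87611389160156), 83.76783752441406)
top ((511.355712890625, 332.1214904785156), (25.15313720703125, 32.27767562866211), 88.84790802001953) 0.1357825655949085
side [(array([-0.0662, -0.0692]), 'yawrel', np.float64(-0.01), array([134.9, 137.8]), np.int64(1008))]
handle ((512.1530151367188, 329.95697021484375), (42.85134506225586, 37.26354217529297), 75.3970718383789)
top ((511.2712707519531, 330.6615905761719), (32.78506088256836, 36.770565032958984), 8.972128868103027) 0.13367293038052788
```

>>> play_rows(plan=[[85, [0.462, -0.064, 0], 0], [85, [0.462, -0.064, 0], 0], [85, [0.462, -0.064, 0], 0], [85, [0.462, -0.064, 0], 0], [85, [0.462, -0.064, 0], 0], [85, [0.462, -0.064, 0.08], 0], [85, [0.462, -0.064, 0.16], 0], [85, [0.462, -0.064, 0.24], 0], [85, [0.462, -0.064, 0.3], 0], [85, [0.462, -0.064, 0.3], 0]])

```text
time_s: 23.95
eef_pos: [0.5089, 0.3266, 0.0411]
eef_rot: [-0.002, 0.661, 0.75, -0.004]
wrist_force: [-0.6, -0.8, 0.6]
opening: 0.992
grasp_force: 0.0
```

```bash
python3 mv.py '[0.462,-0.064,0.3,0]';python3 - <<'E'
from h import *
o=get_obs();print(o['eef_pos'],o['wrist_force'])
c=cam("side");print(c["shot"]);cv2.imwrite("pics/g1.png",cv2.resize(c["image"][90:210,150:290],None,fx=5,fy=5,interpolation=2)[...,::-1])
E
```

```text
cmd [0.5112 0.3299 0.0454 1.6983]
[0.50888583 0.32658603 0.04108484] [-0.60564561 -0.75337572  0.62967804]
36
```

View pics/g1.png

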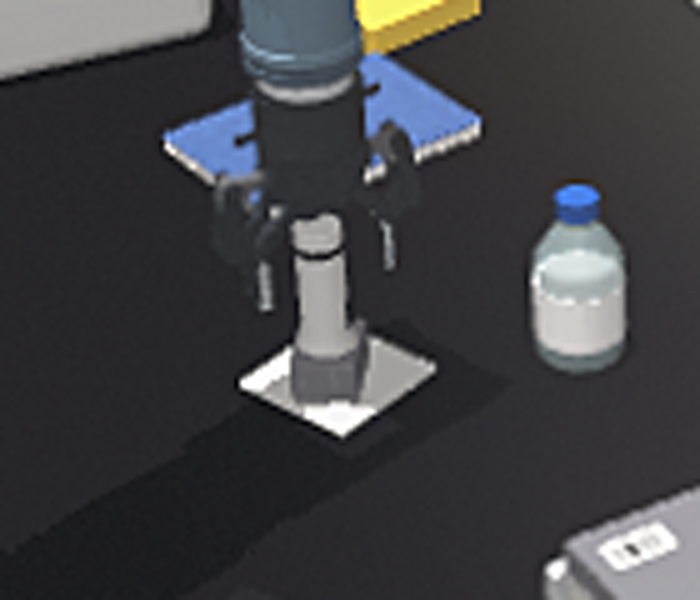

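The open fingers (at (265,285) and (390,245) in the crop) bracket the white handle, the bottle well clear. Closing.

>>> play_rows(plan=[[85, [0, 0, 0], 0], [85, [0, 0, 0], 0], [0, [0, 0, 0], 0], [0, [0, 0, 0], 0], [0, [0, 0, 0], 0], [0, [0, 0, 0], 0], [0, [0, 0, 0], 0], [0, [0, 0, 0], 0], [0, [0, 0, 0], 0]])

```text
time_s: 24.9
eef_pos: [0.5116, 0.3299, 0.0459]
eef_rot: [0.0, 0.661, 0.751, 0.001]
wrist_force: [0.5, 0.5, 4.2]
opening: 0.385
grasp_force: 59.7
```

Run:
```python
from h import *
o=get_obs();print(o['eef_pos'],o['wrist_force'],o['grasp_force'],o['opening']*85.4)
c=cam("side");W=cloud(c)
R=(np.abs(W[...,0]-.51)<.05)&(np.abs(W[...,1]-.329)<.05)
for a,b in [(.03,.042),(.055,.065),(.065,.075),(.12,.14)]:
    P=W[R&(W[...,2]>a)&(W[...,2]<b)];print(a,len(P),P.mean(0).round(4),P.min(0).round(3),P.max(0).round(3))
```

```text
[0.51162424 0.32987804 0.04585594] [0.52848362 0.50251171 4.19630511] 59.69509720802307 32.906815455193396
0.03 75 [0.5053 0.3143 0.0369] [0.479 0.294 0.03 ] [0.545 0.352 0.042]
0.055 30 [0.5106 0.3203 0.0603] [0.493 0.313 0.055] [0.531 0.339 0.065]
0.065 22 [0.5089 0.3212 0.0699] [0.495 0.311 0.066] [0.53  0.335 0.073]
0.12 143 [0.5119 0.3235 0.1317] [0.461 0.307 0.121] [0.56  0.353 0.14 ]
```

```bash
python3 mv.py null .5112,.3299,.195,1.6983 .6055,.0165,.195,1.6983 .6055,.0165,.1319,1.6983
```

```text
cmd [0.5112 0.3299 0.0454 1.6983]
.5112,.3299,.195,1.6983 -> [-1.00e-04  0.00e+00 -3.74e-01] turn 0.0 dist 0.15
.6055,.0165,.195,1.6983 -> [-0.8072  0.1342 -0.374 ] turn 0.0 dist 0.36
.6055,.0165,.1319,1.6983 -> [-0.8072  0.1342 -0.2162] turn 0.0 dist 0.339
```

>>> play_rows(plan=[[0, [0, 0, -0.03], 0], [0, [0, 0, -0.1], 0], [0, [0, 0, -0.2], 0], [0, [0, 0, -0.3], 0], [0, [0, 0, -0.37], 0], [0, [0, 0, -0.375], 0], [0, [0, 0, -0.375], 0]])

```text
time_s: 25.65
eef_pos: [0.5109, 0.3295, 0.1953]
eef_rot: [0.0, 0.661, 0.751, 0.0]
wrist_force: [-0.2, -0.0, -2.9]
opening: 0.382
grasp_force: 59.9
```

>>> play_rows(plan=[[0, [-0.04, 0.007, 0], 0], [0, [-0.13, 0.022, 0], 0], [0, [-0.24, 0.04, 0], 0], [0, [-0.35, 0.058, 0], 0], [0, [-0.46, 0.076, 0], 0], [0, [-0.57, 0.094, 0], 0], [0, [-0.67, 0.111, 0], 0], [0, [-0.75, 0.125, 0], 0], [0, [-0.79, 0.131, 0], 0], [0, [-0.807, 0.134, 0], 0]])

```text
time_s: 26.65
eef_pos: [0.6044, 0.0143, 0.1932]
eef_rot: [-0.002, 0.662, 0.75, -0.001]
wrist_force: [0.2, 0.4, -1.7]
opening: 0.388
grasp_force: 59.9
```

```bash
python3 mv.py '[0,0,-0.375,0]'; python3 mv.py '[-0.807,0.134,0,0]' .6055,.0165,.1319,1.6983 ;python3 - <<'E'
from h import *
o=get_obs();e=o['eef_pos'];print(e,o['wrist_force'],o['grasp_force'])
for n in ["top","side"]:
    c=cam(n);W=cloud(c);save(c,n+"h")
    R=(np.abs(W[...,0]-e[0])<.06)&(np.abs(W[...,1]-e[1])<.06)
    for a,b in [(.1,.13),(.14,.155),(.155,.185),(.205,.225),(.225,.24)]:
        P=W[R&(W[...,2]>a+.0)&(W[...,2]<b)]
        if len(P)>3:print(n,a,len(P),P.min(0).round(4),P.max(0).round(4),((P.min(0)+P.max(0))/2).round(4))
    print(n,look(c,W))
    if n=="side": cv2.imwrite("pics/h1.png",cv2.resize(c["image"][130:270,210:370],None,fx=4,fy=4,interpolation=2)[...,::-1])
E
```

```text
cmd [0.5112 0.3299 0.1954 1.6983]
cmd [0.6054 0.0166 0.1954 1.6983]
.6055,.0165,.1319,1.6983 -> [-0.0002  0.0002  0.1588] turn 0.0 dist 0.064
[0.60437837 0.01430991 0.19318813] [ 0.18480191  0.36335626 -1.67525569] 59.93528366088867
top 0.155 11 [0.585  0.0305 0.1576] [0.5966 0.0514 0.185 ] [0.5908 0.0409 0.1713]
top [(array([-0.067 , -0.0653]), 'yawrel', np.float64(0.005), array([132. , 132.7]), np.int64(629))]
side 0.14 7 [ 0.5743 -0.011   0.1504] [0.5998 0.0047 0.1548] [ 0.5871 -0.0032  0.1526]
side 0.155 150 [ 0.5724 -0.0223  0.155 ] [0.6365 0.0376 0.1849] [0.6044 0.0077 0.17  ]
side 0.205 70 [ 0.5878 -0.0065  0.2052] [0.6258 0.025  0.225 ] [0.6068 0.0092 0.2151]
side 0.225 54 [ 0.5825 -0.0053  0.2255] [0.6318 0.0106 0.2398] [0.6072 0.0026 0.2327]
side [(array([-0.0666, -0.0697]), 'yawrel', np.float64(-0.02), array([134.7, 141.5]), np.int64(1052))]
```

View pics/h1.png

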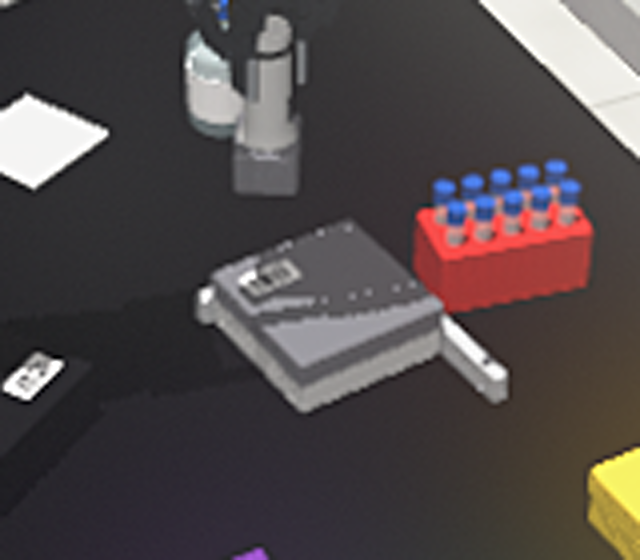

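The reader hangs upright over the label (hood at (267,170), label at (270,275) in the crop), the box is still flush and the pad empty. Now I lower to 4 cm and hold.

>>> play_rows(plan=[[0, [0, 0, 0.04], 0], [0, [0, 0, 0.08], 0], [0, [0, 0, 0.12], 0], [0, [0, 0, 0.145], 0], [0, [0, 0, 0.155], 0], [0, [0, 0, 0.159], 0], [0, [0, 0, 0.159], 0], [0, [0, 0, 0.159], 0], [0, [0, 0, 0.159], 0], [0, [0, 0, 0.159], 0]])

```text
time_s: 27.85
eef_pos: [0.6057, 0.0162, 0.1323]
eef_rot: [0.0, 0.661, 0.751, 0.0]
wrist_force: [0.6, -0.3, -1.8]
opening: 0.38
grasp_force: 59.9
```

```bash
python3 mv.py '[0,0,0.159,0]';python3 - <<'E'
from h import *
o=get_obs();e=o['eef_pos'];print(e,o['wrist_force'],o['grasp_force'])
for n in ["side","top"]:
    c=cam(n);W=cloud(c)
    R=(np.abs(W[...,0]-e[0])<.06)&(np.abs(W[...,1]-e[1])<.06)
    for a,b in [(.07,.088),(.088,.096),(.1,.12),(.145,.16)]:
        P=W[R&(W[...,2]>a+.0)&(W[...,2]<b)]
        if len(P)>3:print(n,a,len(P),P.min(0).round(4),P.max(0).round(4))
    if n=="top":
        save(c,"toph2"); b,xs,ys=rectify(c,.42,.6,.25,.43,.006); i,j=np.nonzero(b.min(-1)>130); print("pad",yawfit(np.c_[xs[i],ys[j]]),xs[i].mean(),ys[j].mean())
E
```

```text
cmd [0.6054 0.0166 0.1318 1.6983]
[0.60567517 0.0161543  0.13225447] [ 0.55734824 -0.25591636 -1.78278995] 59.93640124797821
side 0.088 14 [ 0.5749 -0.0174  0.0913] [0.6281 0.0065 0.0959]
side 0.1 92 [ 0.5711 -0.0212  0.1   ] [0.6403 0.0321 0.1198]
side 0.145 44 [ 0.5885 -0.0013  0.1451] [0.6209 0.0165 0.1594]
top 0.1 6 [0.5828 0.0284 0.1009] [0.5978 0.0531 0.1192]
pad ((518.8450317382812, 338.02703857421875), (102.6897964477539, 102.63460540771484), 27.979475021362305) 0.5185695338779432 0.3380212397885631
```

>>> play_rows(plan=[[0, [0, 0, 0], 0], [0, [0, 0, 0], 0], [0, [0, 0, 0], 0], [0, [0, 0, 0], 0], [0, [0, 0, 0], 0], [0, [0, 0, 0], 0], [0, [0, 0, 0], 0], [0, [0, 0, 0], 0], [0, [0, 0, 0], 0], [0, [0, 0, 0], 0]])

```text
time_s: 28.95
eef_pos: [0.6053, 0.0162, 0.1317]
eef_rot: [0.0, 0.661, 0.751, 0.0]
wrist_force: [0.2, 0.5, -1.5]
opening: 0.383
grasp_force: 59.9
```

>>> play_rows(plan=[[0, [0, 0, 0], 0], [0, [0, 0, 0], 0], [0, [0, 0, 0], 0], [0, [0, 0, 0], 0], [0, [0, 0, 0], 0], [0, [0, 0, 0], 0], [0, [0, 0, 0], 0], [0, [0, 0, 0], 0], [0, [0, 0, 0], 0], [0, [0, 0, 0], 0]])

```text
time_s: 29.95
eef_pos: [0.6053, 0.0162, 0.1317]
eef_rot: [-0.0, 0.661, 0.751, 0.0]
wrist_force: [-0.3, 0.2, -1.4]
opening: 0.383
grasp_force: 59.9
```

>>> play_rows(plan=[[0, [0, 0, 0], 0], [0, [0, 0, 0], 0], [0, [0, 0, 0], 0], [0, [0, 0, 0], 0], [0, [0, 0, 0], 0], [0, [0, 0, -0.03], 0], [0, [0, 0, -0.08], 0], [0, [0, 0, -0.13], 0], [0, [0, 0, -0.16], 0], [0, [0, 0, -0.16], 0]])

```text
time_s: 30.95
eef_pos: [0.6069, 0.016, 0.1987]
eef_rot: [0.002, 0.661, 0.751, 0.001]
wrist_force: [0.6, -0.8, -1.1]
opening: 0.385
grasp_force: 60.0
```

```bash
python3 mv.py '[0,0,-0.16,0]' .5185,.338,.1958,1.6983 .5185,.338,.0465,1.6983
```

```text
cmd [0.6054 0.0166 0.1958 1.6983]
.5185,.338,.1958,1.6983 -> [ 0.8247 -0.1133  0.    ] turn 0.0 dist 0.333
.5185,.338,.0465,1.6983 -> [ 0.8247 -0.1133  0.3733] turn 0.0 dist 0.365
```

>>> play_rows(plan=[[0, [0.04, -0.006, 0], 0], [0, [0.13, -0.018, 0], 0], [0, [0.24, -0.033, 0], 0], [0, [0.35, -0.048, 0], 0], [0, [0.46, -0.063, 0], 0], [0, [0.57, -0.078, 0], 0], [0, [0.68, -0.093, 0], 0], [0, [0.77, -0.106, 0], 0], [0, [0.81, -0.111, 0], 0], [0, [0.825, -0.113, 0], 0]])

```text
time_s: 31.95
eef_pos: [0.5166, 0.3397, 0.1944]
eef_rot: [-0.001, 0.66, 0.752, -0.001]
wrist_force: [0.1, 0.1, -1.6]
opening: 0.381
grasp_force: 60.0
```

>>> play_rows(plan=[[0, [0, 0, 0.05], 0], [0, [0, 0, 0.13], 0], [0, [0, 0, 0.21], 0], [0, [0, 0, 0.28], 0], [0, [0, 0, 0.32], 0], [0, [0, 0, 0.345], 0], [0, [0, 0, 0.355], 0], [0, [0, 0, 0.36], 0], [0, [0, 0, 0.36], 0]])

```text
time_s: 32.85
eef_pos: [0.5194, 0.3381, 0.0528]
eef_rot: [0.0, 0.661, 0.751, 0.001]
wrist_force: [0.3, 0.5, -0.8]
opening: 0.384
grasp_force: 60.0
```

```bash
python3 mv.py '[0.825,-0.113,0.36,0]';python3 - <<'E'
from h import *
o=get_obs();e=o['eef_pos'];print(e,o['wrist_force'],o['grasp_force'])
E
```

```text
cmd [0.5186 0.3381 0.0518 1.6983]
[0.51938432 0.33809362 0.0527532 ] [ 0.30817102  0.45526371 -0.78481332] 59.96705710887909
```

>>> play_rows(plan=[[0, [0, 0, 0.005], 0], [0, [0, 0, 0.01], 0], [0, [0, 0, 0.0125], 0], [0, [0, 0, 0.0125], 0]])

```text
time_s: 33.25
eef_pos: [0.5184, 0.3378, 0.0466]
eef_rot: [-0.0, 0.661, 0.751, -0.0]
wrist_force: [0.1, 0.5, -1.9]
opening: 0.382
grasp_force: 60.0
```

>>> play_rows(plan=[[0, [0, 0, 0.0025], 0], [0, [0, 0, 0.0025], 0]])

```text
time_s: 33.45
eef_pos: [0.5187, 0.3379, 0.0459]
eef_rot: [0.0, 0.661, 0.751, 0.0]
wrist_force: [-0.0, -0.7, -0.5]
opening: 0.385
grasp_force: 60.2
```

>>> play_rows(plan=[[0, [0, 0, 0.0013], 0], [0, [0, 0, 0.0013], 0], [0, [0, 0, 0.0013], 0]])

```text
time_s: 33.75
eef_pos: [0.5188, 0.338, 0.0458]
eef_rot: [0.0, 0.661, 0.751, 0.0]
wrist_force: [-2.0, -0.9, 5.0]
opening: 0.383
grasp_force: 60.7
```

>>> play_rows(plan=[[38, [0, 0, 0], 0], [42, [0, 0, 0], 0], [50, [0, 0, 0], 0], [70, [0, 0, 0], 0], [85, [0, 0, 0], 0], [85, [0, 0, 0], 0], [85, [0, 0, 0], 0], [85, [0, 0, 0], 0]])

```text
time_s: 34.55
eef_pos: [0.5186, 0.3378, 0.0452]
eef_rot: [0.0, 0.661, 0.751, 0.0]
wrist_force: [-0.1, 0.2, 0.4]
opening: 0.992
grasp_force: 0.0
```

>>> play_rows(plan=[[85, [0, 0, -0.05], 0], [85, [0, 0, -0.15], 0], [85, [0, 0, -0.25], 0], [85, [0, 0, -0.35], 0], [85, [0, 0, -0.45], 0], [85, [-0.1, 0, -0.45], 0], [85, [-0.22, -0.05, -0.45], 0], [85, [-0.35, -0.1, -0.45], 0], [85, [-0.45, -0.15, -0.45], 0], [85, [-0.45, -0.15, -0.45], 0]])

```text
time_s: 35.55
eef_pos: [0.4805, 0.1474, 0.225]
eef_rot: [0.0, 0.662, 0.749, -0.001]
wrist_force: [-0.8, 0.7, -0.3]
opening: 0.997
grasp_force: 0.0
```

Run:
```python
from h import *
o=get_obs();e=o['eef_pos'];print(o['time_s'],e,o['wrist_force'],o['opening'])
ims=[]
for n in ["top","side"]:
    c=cam(n);W=cloud(c);ims.append(c["image"][90:310,130:450])
    R=(np.abs(W[...,0]-.5185)<.06)&(np.abs(W[...,1]-.338)<.06)
    for a,b in [(.055,.14),(.126,.145),(.03,.042)]:
        P=W[R&(W[...,2]>a)&(W[...,2]<b)]
        if len(P)>3:
            r=yawfit(P);print(n,a,len(P),np.round(r[0],1),np.round(r[1],1),round(r[2],1),np.median(P[:,2]).round(4))
    print(look(c,W))
    for l in ["bottle","rack","tipbox"]:
        for m in masks_of(c,l)[:1]:
            P=W[m["mask"]];P=P[~np.isnan(P[:,0])];zt=np.percentile(P[:,2],95);r=yawfit(P[P[:,2]>zt-.008]);print(l,np.round(m["rect"]),np.round(r[0],1))
cv2.imwrite("pics/end.png",cv2.resize(np.vstack(ims),None,fx=1.35,fy=1.35,interpolation=2)[...,::-1])
```

```text
35.55 [0.48049178 0.14741962 0.22500788] [-0.81588302  0.74401199 -0.32686077] 0.9966229279861216
top 0.055 42 [517.3 347. ] [31.5 12.6] 0.5 0.1351
top 0.126 45 [517.3 347. ] [31.5 12.6] 0.5 0.1355
[(array([-0.0658, -0.0655]), 'yawrel', np.float64(0.002), array([133.8, 132.8]), np.int64(1548))]
bottle [172. 177.  24.  26.] [690.8 299.2]
rack [270. 142.  26.  45.] [802.7  -5.2]
tipbox [425. 215.  34.  44.] [ 566.4 -477. ]
side 0.055 232 [516.4 334. ] [40.  36.1] 51.6 0.1034
side 0.126 61 [518.5 337. ] [32.7 35.6] 51.6 0.1337
side 0.03 79 [517.3 336.5] [68.2 50.7] 59.7 0.0372
[(array([-0.0664, -0.0686]), 'yawrel', np.float64(-0.0), array([136.8, 138.5]), np.int64(1028))]
bottle [267. 149.  18.  39.] [690.1 293.5]
rack [338. 189.  43.  37.] [801.7  -9.7]
tipbox [345. 321.  57.  54.] [ 565.2 -479.9]
```

View pics/end.png

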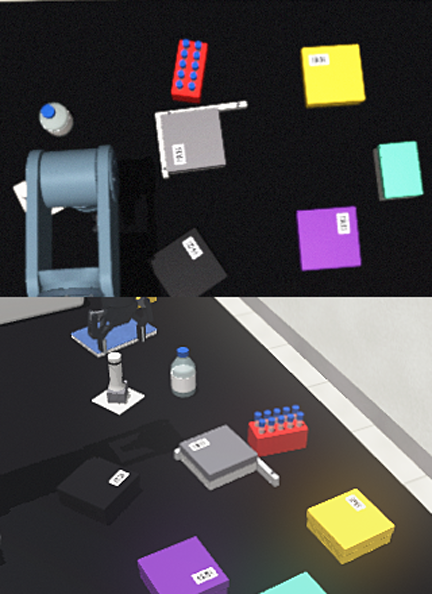

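The final picture shows the box flush in the stop ((190,138) in the top half), the reader upright in the middle of its pad ((115,385) in the lower half), and the bottle, rack and tip box in place. The robot is touching nothing, so I hand in.

```bash
python3 -c "
from bench import *
print(hand_in())"
```

```text
the job is handed in; nothing more can be done
None
```

I've handed the job in at about 36 s: the box is flush in the stop, the reader was held still over the label for about 3 s at 4 cm, and it now stands upright within about 2 mm of the pad's middle. The bottle, rack and tip box are where they started, to within camera accuracy; the result of the judging wasn't shown.

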